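# Set the length stop of the tube saw

### The job

Set up the tube saw for its next cut: slide the length-stop carriage along its rail towards the saw until you feel its spring detent drop into the notch, and leave it seated there. The hinged stop plate on the carriage must also be folded down flat, so that it closes off the tube channel. Do not disturb the loose fittings and tools lying about.

Things in the scene. Friction and masses are not known exactly. Their poses are not given: they have to be found in the camera images.
- station: Cutting station, fixed to the bench: plywood board 235 x 980 x 12 mm with a slotted steel rail 41 mm wide (top 53 mm above the bench), a tube channel beside it and a cut-off saw 300 mm tall at one end (y > 290 mm). Origin: on the bench under the rail's centre line. y runs along the rail towards the saw; x across it to the tube channel (centre line at x = 91 mm), away from the robot; z up.
- notch_zone (a point): Point on the rail's centre line at the middle of the 120 mm in which the detent's one notch may lie (60 mm either way along the rail). The notch is in an index bar inside the rail, under the rubber lips that close its slot, clamped in a different place each time; it cannot be seen and has to be felt.
- saddle_top (a point): Centre of the carriage's saddle on the rail's centre line, 67 mm above the bench: aluminium plate 70 mm along the rail, 110 mm across it (x = -75 to +35 mm), about 450 g. The detent's steel spring housing stands here, 26 mm diameter, top 87 mm above the bench.
- carriage (a joint): Position of the length-stop carriage along the rail, m, growing towards the saw, 0 to 0.30; 0 is centred at station y = -200 mm; starts at 0 to 0.06. Slides with about 3 N at slow speed. Over the notch its spring-loaded ball drops in, draws the carriage some 5 mm onto the notch and then resists some 15 N before climbing out, either way. Pushed harder it runs on past and can be pushed back.
- detent (a joint): Height of the detent's spring-loaded ball in the carriage, m: about 0.0028 while it rides on the index bar, about 0 when it has dropped into the notch.
- knob_top (a point): Centre of the top of the carriage's black upright round push knob, on the robot's side of the rail: 24 mm diameter, 40 mm tall, from 67 to 107 mm above the bench, 50 mm from the rail's centre line, 88 mm from the plate's hinge. Push or grip it to slide the carriage.
- stop_plate (a joint): Angle of the hinged steel stop plate on the carriage, rad: 0 is folded down flat, level over the tube channel, against its stop; pi/2 is upright; it opens to 1.75 and starts at 1.15 to 1.6. Stiff hinge (0.22 N m of friction): it stays where it is left. Plate: 56 mm along the rail, reaching 95 mm from the hinge, 4 mm thick, 200 g, with a 34 mm skirt turned down along its saw-side edge.
- plate_hinge (a point): Middle of the plate's hinge axis, 74 mm above the bench, at the carriage's edge nearest the tube channel. The axis is parallel to the rail; the flat plate lies to the +x side of it (station axes), its upper face 76 mm above the bench.
- plate_tip (a point): Middle of the plate's free edge, on the upper face (the face that looks to the robot when the plate is upright), 95 mm from the hinge.
- offcut_long: loose copper tube offcut, 28 mm diameter, 70 mm long, lying in the tube channel near the rail's far-from-saw end; origin under its middle
- offcut_short: loose copper tube offcut, 22 mm diameter, 110 mm long, lying on the bench on the robot's side of the station; origin under its middle
- coupling: brass coupling, 33 mm diameter, 28 mm tall, standing on the board's robot-side edge strip beside the rail; origin at its underside
- elbow: copper elbow fitting, 25 mm tube, two 40 mm legs, on the bench on the robot's side of the station; origin under its corner
- wrench: steel wrench, 200 mm long, lying parallel to the rail on the bench on the robot's side of the station; origin under its middle
- spray_can: upright spray can, 52 mm diameter, 170 mm tall, on the bench beyond the station; origin at its underside
- tub: small open white plastic tub, 70 mm diameter, 60 mm tall, beyond the station; origin at its underside
- screwdriver: screwdriver, 200 mm long, lying parallel to the rail on the bench beyond the station; origin under its middle

How it is judged:
By the outcome, as a careful person would: the job done as asked, in the order asked, and still so for the second after the job is handed in, with the robot touching nothing.
It also fails if it takes over 64 s, if anything falls off the work surface, if the arm or the gripper's body presses on something with over 40 N, if the wrist force passes 120 N, or if a joint passes its speed limit or range.

### The arm

A 6-joint arm with a two-finger parallel gripper is mounted at the origin on the work surface. World frame = base frame: x ahead of the robot, y to its left, z up, the work surface at z = 0. Lengths are in m, angles in rad, forces in N, time in s.
With the tool pointing down it reaches from about 0.35 to 0.975 m from the base axis. Payload 4.9 kg.
Tool frame: the origin (TCP) lies at the very end of the fingers, on their centre line; the grasp point (between the pads) lies 19 mm behind it; x points along the fingers, y is the direction in which the jaws open and shut, and the axes are right-handed (so a half turn about x gives the same grasp; the last joint's range is limited). The gripper opens to 85 mm and grips with 20 to 120 N. Pads are 22 mm wide; open, the fingers measure 114 mm over their backs; the gripper's body (76 mm by 85 mm) begins 54 mm behind the grasp point. The pads swing forward as they close: fully open they stand 13 mm farther back than shut.
Start: joints at [-1.404, 0.053, 1.613, -0, 1.476, -0.119], TCP at [0.176, -0.6, 0.194] pointing down, gripper open.
Joint ranges: [-3.01, 3.01], [-1.01, 2.22], [0.06, 2.58], [-1.02, 4.17], [0.09, 2.62], [-3.14, 3.14]. Speed limits (rad/s): [2.57, 2.57, 3.14, 3.14, 3.14, 3.14].

### API

Orientations are given as a unit quaternion [w, x, y, z].
In Python, from plant import manip gives the robot as it stands.
- The arm moves only by the tool play_rows, never from a script. Its argument "plan" is a list of rows, each a list of 5 numbers: the shift along the tool's x, y, z in mm, then the turn about the tool's x in rad, then the closure, from -1 (fully open) to 1 (shut). A call has 1 to 8 rows; each row is the pose to reach, as a shift and turn from the pose commanded when the call began, along the tool's axes at that moment; what a row does not reach only later rows make up. A row lasts 1/8 s, in which the tool goes at most 62.5 mm and 10.7 degrees, less where a joint would pass 70% of its speed; a pose out of reach is approached as far as the arm can. A call with a gripper value outside its range is refused whole. The fingers move at their own pace and stop on an object; the grip force is fixed at half the most. Time passes only in rows, so rows that repeat a pose let the fingers close. It gives the time, the measured TCP pose, the force and the opening at its end, in the units of the state.
- manip.state(): the state, without advancing time (a new reading comes with each control period).
- manip.grab_frame(name): name is "scene" or "top" or "wrist"; returns a dict with "img" (384x512x3 uint8, red, green, blue), "range_z" (384x512 float32, m along the optical axis (not along the pixel's ray), 0 where there is no reading), "fx", "fy", "cx", "cy" (pixels), "k1" (the pictures are not rectified: a ray, as slopes to the right and down, at radius r is drawn at 1 + k1 r^2 times it, then the intrinsics apply), "origin" and "rotation" of the camera in the world. Camera axes: x right, y up, looking along -z (the intrinsics and any distortion apply to the point x, -y, -z); pixel columns grow to the right and rows downward; lengths in m; the calibration is good to about 2 mm. A picture is of the moment at which its call begins.
- manip.job_done(): hands the job in, once; it reports no verdict.
The state is a dict: "time": time; "joint_pos": joint angles; "joint_vel": joint speeds; "joint_efforts": joint torques, N m; "tool_pos": TCP position; "tool_rot": TCP orientation; "contact_force": force on the tool from outside, world axes, zero at the start; "ft_torque": the same for the moment, N m; "gripper_width": opening from 0.0 (shut) to 1.0 (fully open).
Only numpy, scipy, OpenCV 4.12 (cv2) and the standard library are available. Lean on these libraries where they do the work, as an engineer would, in place of code of your own. Each camera call takes 0.05 s, during which the arm holds its last target. There are 200 camera calls.

## Working session

There is one attempt and no reset: what is moved stays moved. The work goes in short steps, Python scripts to look and compute and a tool call to move; the robot and the scene stay as the last step left them, time stands still between calls to the robot, and variables do not carry over. Pictures are saved under pics/ and viewed, about 8 in all and at most 12, crops included, and the job is handed in when it is done.

Besides the shell and the picture viewer there is one more tool, called after "Emit:" as a command line: name --pt "numbers of a row" for each row, then --argument value for the rest. play_rows: Moves the arm, as the interface text tells. Its arguments: {"type":"object","properties":{"plan":{"type":"array"}},"required":["plan"]}

```bash
mkdir -p pics; cat > h.py <<'E'
import numpy as np, cv2
from plant import manip
from scipy.spatial.transform import Rotation as R
def cloud(f):
    h,w=f["range_z"].shape
    u,v=np.meshgrid(np.arange(w),np.arange(h))
    K=np.array([[f["fx"],0,f["cx"]],[0,f["fy"],f["cy"]],[0,0,1]])
    xd=(u-f["cx"])/f["fx"]; yd=(v-f["cy"])/f["fy"]
    x,y=xd.copy(),yd.copy()
    for _ in range(8):
        s=1+f["k1"]*(x*x+y*y); x=xd/s; y=yd/s
    z=f["range_z"]
    P=np.stack([x*z,-y*z,-z],-1)
    rot=np.array(f["rotation"])
    if rot.shape!=(3,3): rot=R.from_quat(rot,scalar_first=True).as_matrix()
    W=P@rot.T+np.array(f["origin"]); W[z==0]=np.nan
    return W
def st():
    s=manip.state(); print({k:np.round(s[k],4).tolist() for k in("time","tool_pos","tool_rot","contact_force","gripper_width","joint_pos")})
def save(name,img,k=1):
    cv2.imwrite("pics/"+name,cv2.resize(img[...,::-1],None,fx=k,fy=k))
E
python3 - <<'E'
from h import *
st()
a=manip.grab_frame("scene");b=manip.grab_frame("top")
np.savez("f.npz",A=cloud(a),B=cloud(b),a=a["img"],b=b["img"])
save("s1.png",a["img"],1.5);save("t1.png",b["img"],1.5)
print(a["origin"],b["origin"],b["rotation"],a["k1"])
E
```

```text
{'time': 0.0, 'tool_pos': [0.1761, -0.599, 0.1925], 'tool_rot': [-0.1, -0.6999, -0.1014, 0.6999], 'contact_force': [-0.1033, -0.2847, 0.6202], 'gripper_width': 0.9948, 'joint_pos': [-1.404, 0.0534, 1.6143, 0.0, 1.476, -0.119]}
[ 0.88872397 -0.42035128  0.84266654] [ 0.42991952 -0.01073647  1.02585517] [-0.69899588 -0.04739703  0.05866769  0.71113739] -0.001968390616554911
```

View pics/s1.png

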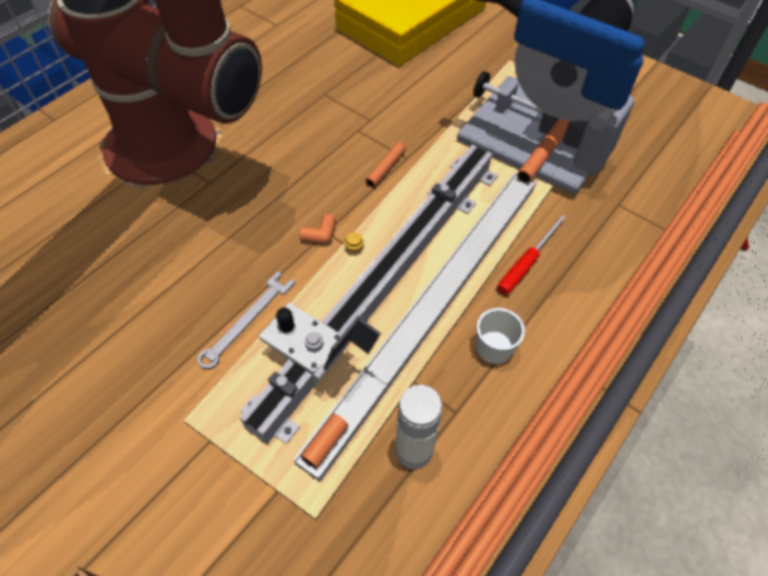

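View pics/t1.png

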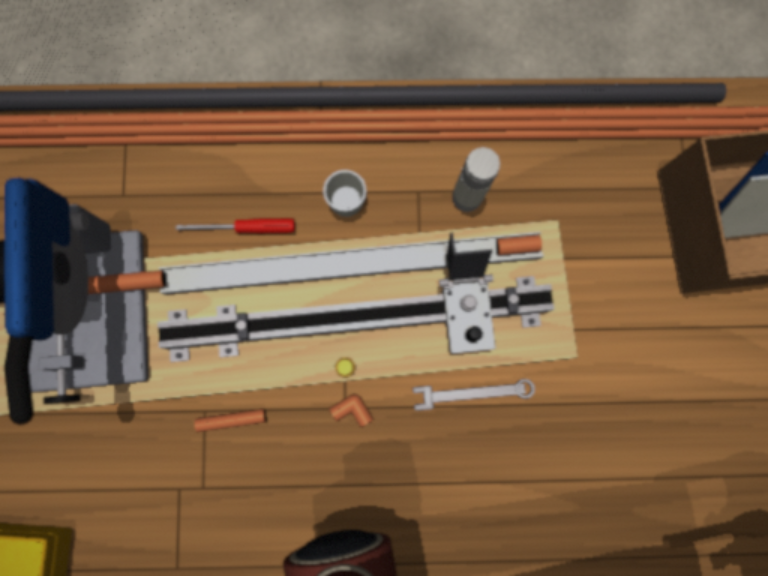

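The pictures show the carriage at the far-from-saw end, with the black knob at (473,334) in the top view and the plate upright at (468,262). The saw is at +y (left), and the brass coupling stands beside the rail.

```bash
python3 - <<'E'
from h import *
d=np.load("f.npz")
for n,i,(u,v) in(("B","b",(315,223)),("A","a",(190,213))):
    W=d[n];I=d[i]
    sl=(slice(v-70,v+60),slice(u-60,u+60)); P=W[sl].reshape(-1,3)
    k=P[(P[:,2]>.098)&(P[:,2]<.115)]
    g=d[i][sl].reshape(-1,3).max(1)<60
    kk=P[(P[:,2]>.1)&(P[:,2]<.113)&g]
    print(n,"knobtop?",len(kk),np.nanmedian(kk,0),np.nanmin(kk,0),np.nanmax(kk,0), W[v,u])
    s=P[(abs(P[:,2]-.067)<.005)]; print("saddle",len(s),np.median(s,0),np.percentile(s,2,0),np.percentile(s,98,0))
    t=P[(P[:,2]>.12)&(P[:,2]<.19)]; print("plate",len(t),np.median(t,0),t.min(0) if len(t) else 0,t.max(0) if len(t) else 0)
    if n=="B":
      # rail: bright/dark points z~.053
      r=W[150:260,100:380].reshape(-1,3); r=r[abs(r[:,2]-.053)<.004]
      r=r[(r[:,0]>.4)]; vx,vy,x0,y0=cv2.fitLine(r[:,:2].astype(np.float32),cv2.DIST_HUBER,0,.001,.001).ravel(); print("rail",vx,vy,x0,y0,len(r),r.min(0),r.max(0))
      h=P[(abs(P[:,2]-.087)<.004)];print("housing",len(h),np.median(h,0))
      c=W[245,230];print("coupling",c)
E
```

```text
B knobtop? 128 [ 0.59926683 -0.15657471  0.10630059] [ 0.49764797 -0.17833704  0.10059995] [ 0.6278401  -0.12333859  0.11299271] [ 0.50462941 -0.15817011  0.10622004]
saddle 1231 [ 0.54055826 -0.1599252   0.06704294] [ 0.48477985 -0.23118829  0.06329968] [ 0.5888247  -0.12394027  0.07105879]
plate 353 [ 0.61405321 -0.14563655  0.14944339] [ 0.60275404 -0.18043633  0.12009397] [ 0.65014041 -0.12148219  0.16996096]
rail 0.09788165 -0.9951981 0.5500503 -0.021659566 3720 [ 0.49813193 -0.29704738  0.04900025] [0.67146105 0.34644295 0.05699386]
housing 95 [ 0.56217422 -0.15590331  0.08713129]
coupling [0.46110323 0.03638044 0.03754628]
A knobtop? 124 [ 0.51592703 -0.15962912  0.10495367] [ 0.49933322 -0.18336335  0.10002771] [ 0.636745   -0.12848649  0.1128042 ] [ 0.51486832 -0.16793165  0.10196501]
saddle 1217 [ 0.53990047 -0.17424655  0.06570796] [ 0.48500302 -0.2366769   0.0628748 ] [ 0.58410765 -0.127978    0.07132414]
plate 286 [ 0.61846199 -0.1306613   0.14946851] [ 0.60668046 -0.183969    0.12023053] [ 0.64258168 -0.12517142  0.16714432]
```

```bash
python3 - <<'E'
from h import *
d=np.load("f.npz")
W=d["B"];m=(abs(W[...,2]-.053)<.004); m[:,:100]=0;m[:,385:]=0;m[:130]=0;m[270:]=0;m[:,285:335]=0
m=cv2.morphologyEx(m.astype(np.uint8),cv2.MORPH_OPEN,np.ones((5,5)))
n,l,s,c=cv2.connectedComponentsWithStats(m)
for i in range(1,n):
    if s[i,4]<300: continue
    p=W[l==i][:,:2].astype(np.float32); f=cv2.fitLine(p,cv2.DIST_HUBER,0,.001,.001).ravel(); print(s[i],f,"angle",np.arctan2(f[1],f[0]),cv2.minAreaRect(p))
for n,i,(u,v) in(("B","b",(315,223)),("A","a",(190,213))):
    W=d[n]; dark=d[i].max(2)<70
    q=(W[...,2]>.1025)&(W[...,2]<.111)&(W[...,0]<.54)&(W[...,0]>.47)&(abs(W[...,1]+.16)<.04)
    p=W[q][:,:2].astype(np.float32);print(n,len(p),cv2.minEnclosingCircle(p),p.mean(0))
    q=(abs(W[...,2]-.087)<.004)&(abs(W[...,0]-.56)<.03)&(abs(W[...,1]+.16)<.03)
    p=W[q][:,:2].astype(np.float32);print("hous",len(p),cv2.minEnclosingCircle(p),p.mean(0))
    q=(W[...,2]>.1)&(W[...,0]>.59)&(W[...,0]<.68)&(abs(W[...,1]+.15)<.04)
    p=W[q]; a=p[:,2]
    for z in(.11,.13,.15,.16,.165): print(z,p[abs(a-z)<.005].mean(0))
E
```

```text
B 76 ((0.5083054304122925, -0.16024582087993622), 0.01151991169899702) [ 0.5079424  -0.16046385]
hous 48 ((0.556525468826294, -0.15680119395256042), 0.009399749338626862) [ 0.55721027 -0.15698394]
0.11 [ 0.60509948 -0.14936286  0.10996148]
0.13 [ 0.61027984 -0.1475661   0.13010254]
0.15 [ 0.61742294 -0.14839953  0.15017962]
0.16 [ 0.62165139 -0.144539    0.16022928]
0.165 [ 0.6191801  -0.14877356  0.16449794]
A 66 ((0.5079392194747925, -0.16335834562778473), 0.010883375070989132) [ 0.50688213 -0.16379032]
hous 54 ((0.556328296661377, -0.15968647599220276), 0.009511402808129787) [ 0.55625236 -0.16002281]
0.11 [ 0.61632526 -0.13920433  0.11048256]
0.13 [ 0.62174869 -0.13917845  0.13007029]
0.15 [ 0.62682905 -0.13981712  0.15009739]
0.16 [ 0.62310318 -0.14335644  0.16055683]
0.165 [ 0.61764919 -0.15211096  0.16404917]
```

```bash
python3 - <<'E'
from h import *
d=np.load("f.npz")
for n in "BA":
    W=d[n].reshape(-1,3); W=W[np.isfinite(W).all(1)]
    # rail points by iterated strip
    th,x0,y0=.08,.5565,-.158
    for w in(.035,.028,.026,.026):
        u=(W[:,0]-x0)*np.cos(th)+(W[:,1]-y0)*np.sin(th); v=-(W[:,0]-x0)*np.sin(th)+(W[:,1]-y0)*np.cos(th)
        q=(abs(W[:,2]-.053)<.003)&(abs(u)<w)&(v>.05)&(v<.42)
        # centre per bin
        vs=np.arange(.05,.42,.02); cs=[(b+.01,(np.percentile(u[q&(v>=b)&(v<b+.02)],3)+np.percentile(u[q&(v>=b)&(v<b+.02)],97))/2) for b in vs if (q&(v>=b)&(v<b+.02)).sum()>15]
        cs=np.array(cs); k,c=np.polyfit(cs[:,0],cs[:,1],1); th-=k; x0+=c*np.cos(th);y0+=c*np.sin(th)
    print(n,th,x0,y0,k,c,len(cs),q.sum())
    q=(abs(W[:,2]-.012)<.004)&(W[:,0]>.4)&(W[:,0]<.72)&(abs(W[:,1])<.4)
s=manip.state(); r=R.from_quat(s["tool_rot"],scalar_first=True).as_matrix(); print(r.round(3)); print("yaw of tool y",np.arctan2(r[1,1],r[0,1]))
t=np.array([.508,-.162,.14]); print("shift mm",(r.T@(t-s["tool_pos"])*1000).round())
E
```

```text
B 0.08130490390640409 0.5576708721923064 -0.15790462167088515 -1.7567783302934735e-10 5.62408007566094e-11 19 2056
A 0.07688557618952936 0.5552420974976652 -0.15809693940337746 7.567174181023753e-10 -1.0080018710438968e-10 18 1144
[[-0.     0.282 -0.959]
 [ 0.002 -0.959 -0.282]
 [-1.    -0.002 -0.   ]]
yaw of tool y -1.285011368151441
shift mm [  53. -326. -442.]
```

Emit:
play_rows --pt "0 -40 -55 0.1 -1" --pt "0 -80 -110 0.207 -1" --pt "0 -120 -163 0.207 -1" --pt "0 -160 -217 0.207 -1" --pt "0 -200 -271 0.207 -1" --pt "0 -240 -325 0.207 -1" --pt "0 -270 -366 0.207 -1" --pt "0 -280 -380 0.207 -1"

```text
time: 1.1
tool_pos: [0.4628, -0.2212, 0.1934]
tool_rot: [-0.029, -0.706, -0.029, 0.707]
contact_force: [0.2, -0.5, 0.7]
gripper_width: 1.0
```

```bash
cat > go.py <<'E'
import sys
from h import *
s=manip.state(); r=R.from_quat(s["tool_rot"],scalar_first=True).as_matrix()
st(); print("yaw tool y",np.arctan2(r[1,1],r[0,1]))
if len(sys.argv)>3:
    t=np.array(list(map(float,sys.argv[1:4]))); print("shift mm",(r.T@(t-s["tool_pos"])*1000).round(1))
y=np.array([-np.sin(.079),np.cos(.079),0]); print("rail dir in tool",(r.T@y).round(3), "F along rail",s["contact_force"]@y)
E
python3 go.py .508 -.162 .14
```

```text
{'time': 1.1, 'tool_pos': [0.4628, -0.2212, 0.1934], 'tool_rot': [-0.0286, -0.7064, -0.029, 0.7066], 'contact_force': [0.212, -0.54, 0.684], 'gripper_width': 1.0, 'joint_pos': [-0.5912, -0.219, 1.8693, 0.0003, 1.4919, 0.8981]}
yaw tool y -1.489366612864084
shift mm [ 53.4 -55.3 -49.8]
rail dir in tool [ 0.001 -1.    -0.002] F along rail -0.5550777796973944
```

Emit:
play_rows --pt "0 -55 -50 0 -1" --pt "40 -55 -50 0 -1" --pt "75 -55 -50 0 -1" --pt "100 -55 -50 0 -1" --pt "114 -55 -50 0 -1" --pt "114 -55 -50 0 -1"

```text
time: 1.85
tool_pos: [0.5065, -0.1648, 0.0787]
tool_rot: [-0.027, -0.706, -0.028, 0.707]
contact_force: [1.3, -1.3, 0.1]
gripper_width: 1.002
```

```bash
python3 - <<'E'
from h import *
f=manip.grab_frame("wrist"); g=manip.grab_frame("scene"); save("w2.png",np.hstack([f["img"],g["img"][100:,:][:0+384] if 0 else g["img"]]),.78)
E
python3 go.py .508 -.162 .078
```

```text
{'time': 1.95, 'tool_pos': [0.508, -0.1655, 0.0809], 'tool_rot': [0.0281, 0.7071, 0.0275, -0.7061], 'contact_force': [1.0465, 0.3042, 0.2613], 'gripper_width': 0.9986, 'joint_pos': [-0.4543, -0.0674, 1.9272, -0.0, 1.2802, 1.0379]}
yaw tool y -1.4921855572226832
shift mm [ 2.9 -3.5 -0.3]
rail dir in tool [-0.001 -1.     0.   ] F along rail 0.2206482600108784
```

View pics/w2.png

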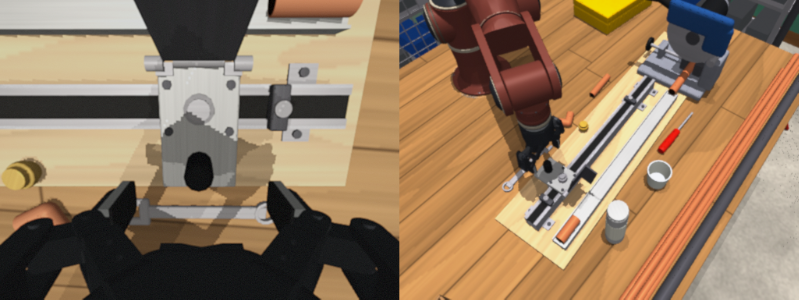

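```bash
python3 - <<'E'
from h import *
f=manip.grab_frame("wrist"); W=cloud(f); print(f["origin"])
p=W.reshape(-1,3)
for lo,hi in((.07,.08),(.08,.09),(.09,.1),(.1,.105),(.105,.11),(.11,.12)):
    q=(p[:,2]>lo)&(p[:,2]<hi)&(p[:,0]<.545)&(p[:,0]>.46)&(abs(p[:,1]+.165)<.025)
    print(lo,q.sum(),p[q].mean(0),p[q].min(0) if q.any() else 0,p[q].max(0) if q.any() else 0)
q=(abs(p[:,2]-.087)<.003)&(abs(p[:,0]-.56)<.03)&(abs(p[:,1]+.16)<.03);print("housing",p[q].mean(0))
q=(p[:,2]>.07)&(p[:,2]<.13)&(p[:,1]>-.13)&(p[:,1]<-.08)&(p[:,0]<.56);print("finger",p[q].min(0),p[q].max(0))
E
```

```text
[ 0.57349909 -0.15959433  0.26241924]
0.07 234 [ 0.5262729  -0.17236336  0.07369199] [ 0.50458378 -0.18995394  0.07004478] [ 0.54480318 -0.14471133  0.07999208]
0.08 179 [ 0.52132932 -0.16126987  0.08408157] [ 0.50558162 -0.17416839  0.08001906] [ 0.54497387 -0.15063287  0.08995869]
0.09 174 [ 0.51514559 -0.1624399   0.09488921] [ 0.50604901 -0.17430784  0.09003079] [ 0.51781881 -0.15071246  0.099853  ]
0.1 204 [ 0.51263352 -0.16198047  0.10312811] [ 0.49458816 -0.17387177  0.10002388] [ 0.51758527 -0.15094561  0.10496833]
0.105 897 [ 0.50687704 -0.16233949  0.10763645] [ 0.49552759 -0.1731251   0.10500161] [ 0.51679705 -0.15177315  0.10983527]
0.11 1 [ 0.51285662 -0.16115782  0.11009571] [ 0.51285662 -0.16115782  0.11009571] [ 0.51285662 -0.16115782  0.11009571]
housing [ 0.5556555  -0.1584447   0.08825598]
finger [ 0.5315799  -0.12966027  0.07013826] [ 0.55934207 -0.12580507  0.0713553 ]
```

Emit:
play_rows --pt "2 -3 0 0 -1" --pt "2 -3 0 0 1" --pt "2 -3 0 0 1" --pt "2 -3 0 0 1" --pt "2 -3 0 0 1"

```text
time: 2.62
tool_pos: [0.5071, -0.1621, 0.0778]
tool_rot: [-0.028, -0.707, -0.028, 0.707]
contact_force: [-1.4, -0.2, 0.2]
gripper_width: 0.146
```

Emit:
play_rows --pt "0 -3 0 0 1" --pt "0 -6 0 0 1" --pt "0 -9 0 0 1" --pt "0 -12 0 0 1"

```text
time: 3.12
tool_pos: [0.5062, -0.1499, 0.0778]
tool_rot: [0.028, 0.707, 0.028, -0.707]
contact_force: [-0.5, -0.2, 0.8]
gripper_width: 0.0
```

```bash
python3 go.py
```

```text
{'time': 3.125, 'tool_pos': [0.5062, -0.1499, 0.0778], 'tool_rot': [0.0279, 0.7066, 0.0279, -0.7066], 'contact_force': [-0.5268, -0.1573, 0.7731], 'gripper_width': 0.0004, 'joint_pos': [-0.4289, -0.0784, 1.9431, 0.0, 1.2769, 1.063]}
yaw tool y -1.491850611959888
rail dir in tool [-0. -1.  0.] F along rail -0.11520659524982041
```

```bash
python3 - <<'E'
from h import *
f=manip.grab_frame("wrist"); g=manip.grab_frame("scene"); save("w3.png",np.hstack([f["img"],cv2.resize(g["img"][140:332,100:356],(512,384))]),.78)
W=cloud(f);p=W.reshape(-1,3)
for n in("wrist",):
  q=(p[:,2]>.085)&(p[:,2]<.13)&(p[:,0]<.55)&(p[:,0]>.46)&(abs(p[:,1]+.155)<.05); print(q.sum(),p[q].mean(0),p[q].min(0),p[q].max(0))
q=(abs(p[:,2]-.087)<.003)&(abs(p[:,0]-.56)<.03)&(abs(p[:,1]+.16)<.03);print("housing",p[q].mean(0))
st()
E
```

```text
1331 [ 0.5152445  -0.15941758  0.10705585] [ 0.49794682 -0.1736196   0.08514203] [ 0.54997195 -0.13568619  0.12994382]
housing [ 0.55565265 -0.15831675  0.08827838]
{'time': 3.225, 'tool_pos': [0.5062, -0.1498, 0.0778], 'tool_rot': [-0.0279, -0.7065, -0.028, 0.7066], 'contact_force': [-0.0029, 0.2516, 0.0996], 'gripper_width': 0.0, 'joint_pos': [-0.4288, -0.0784, 1.9431, 0.0001, 1.2769, 1.0628]}
```

View pics/w3.png

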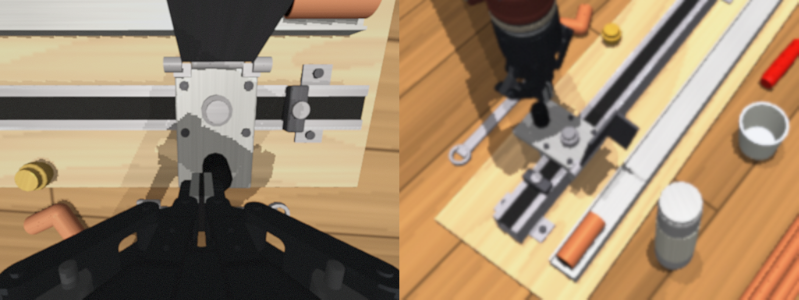

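```bash
python3 - <<'E'
from h import *
f=manip.grab_frame("wrist");W=cloud(f);np.set_printoptions(precision=3,suppress=True)
for c in(254,262,268,276): 
    print(c); print(np.hstack([np.arange(190,290,6)[:,None],W[190:290:6,c]]))
for n in("scene","top"):
    f=manip.grab_frame(n);W=cloud(f);p=W.reshape(-1,3)
    for lo in(.075,.085,.095,.11,.12,.13,.14):
        q=(p[:,2]>lo)&(p[:,2]<lo+.01)&(p[:,0]<.54)&(p[:,0]>.44)&(abs(p[:,1]+.155)<.04)
        if q.any(): print(n,lo,q.sum(),p[q].mean(0),p[q].min(0),p[q].max(0))
E
```

```text
254
[[190.      0.519  -0.145   0.069]
 [196.      0.514  -0.146   0.067]
 [202.      0.51   -0.146   0.068]
 [208.      0.506  -0.147   0.069]
 [214.      0.501  -0.147   0.068]
 [220.      0.496  -0.147   0.067]
 [226.      0.517  -0.146   0.128]
 [232.      0.517  -0.147   0.135]
 [238.      0.517  -0.147   0.142]
 [244.      0.517  -0.147   0.148]
 [250.      0.516  -0.147   0.153]
 [256.      0.514  -0.147   0.154]
 [262.      0.512  -0.147   0.156]
 [268.      0.512  -0.147   0.16 ]
 [274.      0.511  -0.147   0.163]
 [280.      0.508  -0.148   0.162]
 [286.      0.506  -0.148   0.162]]
262
[[190.      0.52   -0.151   0.069]
 [196.      0.515  -0.152   0.068]
 [202.      0.511  -0.152   0.068]
 [208.      0.511  -0.152   0.082]
 [214.      0.511  -0.152   0.093]
 [220.      0.51   -0.151   0.102]
 [226.      0.517  -0.15    0.128]
 [232.      0.517  -0.15    0.135]
 [238.      0.517  -0.15    0.143]
 [244.      0.517  -0.15    0.148]
 [250.      0.517  -0.15    0.154]
 [256.      0.514  -0.15    0.153]
 [262.      0.511  -0.151   0.153]
 [268.      0.509  -0.151   0.154]
 [274.
[... 1182 characters left out ...]
55   0.169]
 [274.      0.519  -0.155   0.174]
 [280.      0.523  -0.154   0.184]
 [286.      0.523  -0.153   0.187]]
scene 0.075 27 [ 0.513 -0.168  0.08 ] [ 0.504 -0.176  0.075] [ 0.518 -0.155  0.084]
scene 0.085 29 [ 0.513 -0.17   0.09 ] [ 0.501 -0.175  0.085] [ 0.518 -0.159  0.095]
scene 0.095 68 [ 0.509 -0.165  0.102] [ 0.497 -0.176  0.096] [ 0.518 -0.153  0.105]
scene 0.11 3 [ 0.515 -0.152  0.118] [ 0.513 -0.157  0.117] [ 0.516 -0.145  0.118]
scene 0.12 31 [ 0.514 -0.153  0.126] [ 0.504 -0.165  0.12 ] [ 0.518 -0.136  0.13 ]
scene 0.13 34 [ 0.515 -0.154  0.135] [ 0.508 -0.165  0.131] [ 0.518 -0.138  0.14 ]
scene 0.14 25 [ 0.516 -0.154  0.145] [ 0.512 -0.164  0.141] [ 0.518 -0.138  0.15 ]
```

The jaws shut on nothing. In the cloud the fingertips end at z≈0.118, but the state reports 0.078. So the real tips sit 40 mm higher than reported, while x and y agree. I'll reopen, go back 12 mm and descend 38 mm further.

Emit:
play_rows --pt "0 0 0 0 -1" --pt "0 6 0 0 -1" --pt "0 12 0 0 -1" --pt "0 12 0 0 -1" --pt "12 12 0 0 -1" --pt "24 12 0 0 -1" --pt "24 12 0 0 -1"

```text
time: 4.25
tool_pos: [0.5056, -0.1613, 0.0515]
tool_rot: [-0.027, -0.705, -0.029, 0.708]
contact_force: [-0.5, -0.6, 0.5]
gripper_width: 1.005
```

```bash
python3 - <<'E'
from h import *
np.set_printoptions(precision=3,suppress=True)
f=manip.grab_frame("wrist");g=manip.grab_frame("scene");save("w4.png",np.hstack([f["img"],cv2.resize(g["img"][140:332,100:356],(512,384))]),.78)
for f in (g,f):
    p=cloud(f).reshape(-1,3); q=(abs(p[:,0]-.507)<.014)&(p[:,2]>.072)&(p[:,2]<.16)
    for s in(-1,1):
        k=q&(s*(p[:,1]+.162)>.03)&(s*(p[:,1]+.162)<.065); print(s,k.sum(),np.percentile(p[k],[1,5,50],axis=0) if k.any() else 0)
E
python3 go.py
```

```text
-1 91 [[ 0.502 -0.219  0.106]
 [ 0.509 -0.219  0.11 ]
 [ 0.518 -0.213  0.132]]
1 167 [[ 0.494 -0.121  0.103]
 [ 0.495 -0.121  0.107]
 [ 0.509 -0.113  0.141]]
-1 5234 [[ 0.499 -0.226  0.106]
 [ 0.502 -0.224  0.111]
 [ 0.514 -0.214  0.154]]
1 5912 [[ 0.494 -0.12   0.106]
 [ 0.495 -0.119  0.113]
 [ 0.508 -0.11   0.153]]
{'time': 4.35, 'tool_pos': [0.5068, -0.1618, 0.0532], 'tool_rot': [-0.0277, -0.7062, -0.0281, 0.7069], 'contact_force': [0.353, -0.1579, -0.4213], 'gripper_width': 1.0024, 'joint_pos': [-0.449, -0.037, 1.9483, 0.0, 1.2314, 1.0428]}
yaw tool y -1.491834988778009
rail dir in tool [ 0.001 -1.     0.   ] F along rail -0.18523174914408558
```

View pics/w4.png

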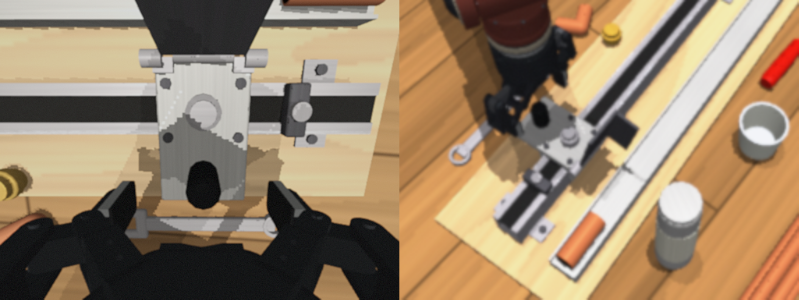

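The open fingertips are now at z≈0.105, straddling the knob. The 40 mm offset holds, counting the 13 mm that the open pads stand back. I'll go down another 14 mm and close.

Emit:
play_rows --pt "7 0 0 0 -1" --pt "14 0 0 0 -1" --pt "14 0 0 0 1" --pt "14 0 0 0 1" --pt "14 0 0 0 1" --pt "14 0 0 0 1" --pt "14 0 0 0 1"

```text
time: 5.22
tool_pos: [0.5073, -0.1623, 0.0404]
tool_rot: [0.028, 0.707, 0.028, -0.706]
contact_force: [-0.7, 0.1, 3.3]
gripper_width: 0.253
```

```bash
python3 go.py
```

```text
{'time': 5.225, 'tool_pos': [0.5073, -0.1623, 0.0404], 'tool_rot': [0.028, 0.7067, 0.0277, -0.7064], 'contact_force': [-0.7056, 0.1399, 3.2557], 'gripper_width': 0.2535, 'joint_pos': [-0.4492, -0.0195, 1.9551, -0.0002, 1.2056, 1.0428]}
yaw tool y -1.4919848545997516
rail dir in tool [-0. -1.  0.] F along rail 0.1951759198834979
```

Emit:
play_rows --pt "0 -3 0 0 1" --pt "0 -6 0 0 1"

```text
time: 5.48
tool_pos: [0.507, -0.1579, 0.0404]
tool_rot: [0.029, 0.707, 0.026, -0.706]
contact_force: [-1.5, -6.9, 1.8]
gripper_width: 0.256
```

Emit:
play_rows --pt "0 -3 0 0 1" --pt "0 -6 0 0 1"

```text
time: 5.72
tool_pos: [0.5065, -0.1519, 0.0404]
tool_rot: [0.029, 0.707, 0.026, -0.706]
contact_force: [-1.4, -6.5, 1.2]
gripper_width: 0.261
```

Emit:
play_rows --pt "0 -3 0 0 1" --pt "0 -6 0 0 1"

```text
time: 5.98
tool_pos: [0.5061, -0.1459, 0.0404]
tool_rot: [0.029, 0.707, 0.026, -0.706]
contact_force: [-0.5, -6.4, 0.7]
gripper_width: 0.256
```

Emit:
play_rows --pt "0 -3 0 0 1" --pt "0 -6 0 0 1"

```text
time: 6.22
tool_pos: [0.5056, -0.1399, 0.0404]
tool_rot: [0.029, 0.707, 0.026, -0.706]
contact_force: [-1.0, -6.3, 1.5]
gripper_width: 0.254
```

Emit:
play_rows --pt "0 -3 0 0 1" --pt "0 -6 0 0 1"

```text
time: 6.48
tool_pos: [0.5051, -0.1339, 0.0404]
tool_rot: [0.029, 0.707, 0.026, -0.706]
contact_force: [-0.4, -7.4, 2.2]
gripper_width: 0.259
```

Emit:
play_rows --pt "0 -3 0 0 1" --pt "0 -6 0 0 1"

```text
time: 6.72
tool_pos: [0.5047, -0.128, 0.0404]
tool_rot: [0.029, 0.707, 0.026, -0.706]
contact_force: [-0.8, -7.0, 2.0]
gripper_width: 0.256
```

Emit:
play_rows --pt "0 -3 0 0 1" --pt "0 -6 0 0 1"

```text
time: 6.98
tool_pos: [0.5042, -0.122, 0.0404]
tool_rot: [0.029, 0.707, 0.026, -0.706]
contact_force: [-2.0, -5.7, 1.2]
gripper_width: 0.252
```

Emit:
play_rows --pt "0 -3 0 0 1" --pt "0 -6 0 0 1"

```text
time: 7.22
tool_pos: [0.5037, -0.116, 0.0404]
tool_rot: [0.029, 0.707, 0.026, -0.706]
contact_force: [-0.5, -6.4, 1.4]
gripper_width: 0.258
```

Emit:
play_rows --pt "0 -3 0 0 1" --pt "0 -6 0 0 1"

```text
time: 7.48
tool_pos: [0.5032, -0.11, 0.0404]
tool_rot: [0.029, 0.707, 0.027, -0.706]
contact_force: [-2.3, -5.4, 2.4]
gripper_width: 0.257
```

Emit:
play_rows --pt "0 -3 0 0 1" --pt "0 -6 0 0 1"

```text
time: 7.72
tool_pos: [0.5027, -0.104, 0.0404]
tool_rot: [0.029, 0.707, 0.027, -0.706]
contact_force: [-1.4, -6.2, 2.6]
gripper_width: 0.258
```

Emit:
play_rows --pt "0 -3 0 0 1" --pt "0 -6 0 0 1"

```text
time: 7.98
tool_pos: [0.5023, -0.098, 0.0404]
tool_rot: [0.029, 0.707, 0.027, -0.706]
contact_force: [-0.9, -5.3, 2.2]
gripper_width: 0.26
```

Emit:
play_rows --pt "0 -3 0 0 1" --pt "0 -6 0 0 1"

```text
time: 8.22
tool_pos: [0.5018, -0.092, 0.0404]
tool_rot: [0.029, 0.707, 0.027, -0.706]
contact_force: [-1.7, -6.8, 1.9]
gripper_width: 0.256
```

Emit:
play_rows --pt "0 -3 0 0 1" --pt "0 -6 0 0 1"

```text
time: 8.48
tool_pos: [0.5013, -0.086, 0.0404]
tool_rot: [0.029, 0.707, 0.027, -0.706]
contact_force: [-0.6, -5.7, 1.7]
gripper_width: 0.255
```

Emit:
play_rows --pt "0 -3 0 0 1" --pt "0 -6 0 0 1"

```text
time: 8.72
tool_pos: [0.5008, -0.08, 0.0404]
tool_rot: [0.029, 0.707, 0.027, -0.706]
contact_force: [-1.6, -6.0, 1.9]
gripper_width: 0.26
```

Emit:
play_rows --pt "0 -3 0 0 1" --pt "0 -6 0 0 1"

```text
time: 8.98
tool_pos: [0.5003, -0.074, 0.0404]
tool_rot: [0.029, 0.707, 0.027, -0.706]
contact_force: [-1.5, -6.8, 2.6]
gripper_width: 0.257
```

Emit:
play_rows --pt "0 -3 0 0 1" --pt "0 -6 0 0 1"

```text
time: 9.22
tool_pos: [0.4998, -0.068, 0.0404]
tool_rot: [0.029, 0.707, 0.027, -0.706]
contact_force: [-2.0, -6.7, 0.7]
gripper_width: 0.257
```

Emit:
play_rows --pt "0 -3 0 0 1" --pt "0 -6 0 0 1"

```text
time: 9.48
tool_pos: [0.4994, -0.0621, 0.0404]
tool_rot: [0.029, 0.707, 0.027, -0.706]
contact_force: [-2.3, -6.4, 3.0]
gripper_width: 0.252
```

Emit:
play_rows --pt "0 -3 0 0 1" --pt "0 -6 0 0 1"

```text
time: 9.72
tool_pos: [0.4989, -0.0561, 0.0404]
tool_rot: [0.029, 0.707, 0.027, -0.706]
contact_force: [-1.0, -6.7, 2.6]
gripper_width: 0.258
```

Emit:
play_rows --pt "0 -3 0 0 1" --pt "0 -6 0 0 1"

```text
time: 9.98
tool_pos: [0.4984, -0.0501, 0.0404]
tool_rot: [0.029, 0.707, 0.027, -0.706]
contact_force: [-0.8, -6.8, 3.5]
gripper_width: 0.259
```

Emit:
play_rows --pt "0 -3 0 0 1" --pt "0 -6 0 0 1"

```text
time: 10.22
tool_pos: [0.4979, -0.0441, 0.0404]
tool_rot: [0.029, 0.707, 0.027, -0.706]
contact_force: [-1.3, -5.9, 3.8]
gripper_width: 0.259
```

Emit:
play_rows --pt "0 -3 0 0 1" --pt "0 -6 0 0 1"

```text
time: 10.48
tool_pos: [0.4975, -0.0381, 0.0404]
tool_rot: [0.029, 0.707, 0.027, -0.706]
contact_force: [-1.5, -5.9, 3.3]
gripper_width: 0.263
```

Emit:
play_rows --pt "0 -3 0 0 1" --pt "0 -6 0 0 1"

```text
time: 10.72
tool_pos: [0.4969, -0.031, 0.0404]
tool_rot: [0.028, 0.707, 0.027, -0.706]
contact_force: [-2.5, -1.9, 4.9]
gripper_width: 0.259
```

Emit:
play_rows --pt "0 -2 0 0 1"

```text
time: 10.85
tool_pos: [0.4967, -0.0284, 0.0404]
tool_rot: [0.028, 0.707, 0.028, -0.707]
contact_force: [-2.9, -2.2, 5.2]
gripper_width: 0.255
```

Emit:
play_rows --pt "0 -2 0 0 1"

```text
time: 10.98
tool_pos: [0.4966, -0.0274, 0.0404]
tool_rot: [0.029, 0.707, 0.027, -0.707]
contact_force: [-3.1, -8.4, 4.0]
gripper_width: 0.26
```

Emit:
play_rows --pt "0 -2 0 0 1"

```text
time: 11.1
tool_pos: [0.4966, -0.0269, 0.0404]
tool_rot: [0.03, 0.707, 0.026, -0.706]
contact_force: [-2.0, -14.8, 3.5]
gripper_width: 0.261
```

Emit:
play_rows --pt "0 0 0 0 1"

```text
time: 11.22
tool_pos: [0.4965, -0.0269, 0.0404]
tool_rot: [0.03, 0.707, 0.026, -0.706]
contact_force: [-1.7, -11.1, 3.2]
gripper_width: 0.263
```

Emit:
play_rows --pt "0 2 0 0 1" --pt "0 4 0 0 1" --pt "0 4 0 0 1"

```text
time: 11.6
tool_pos: [0.4967, -0.0281, 0.0404]
tool_rot: [-0.028, -0.707, -0.028, 0.707]
contact_force: [-2.9, 0.2, 5.7]
gripper_width: 0.26
```

Emit:
play_rows --pt "0 2 0 0 1" --pt "0 2 0 0 1"

```text
time: 11.85
tool_pos: [0.4967, -0.0292, 0.0404]
tool_rot: [-0.027, -0.707, -0.029, 0.707]
contact_force: [-2.8, 3.2, 7.4]
gripper_width: 0.255
```

Emit:
play_rows --pt "0 2 0 0 1" --pt "0 2 0 0 1"

```text
time: 12.1
tool_pos: [0.4967, -0.0299, 0.0403]
tool_rot: [-0.026, -0.706, -0.03, 0.707]
contact_force: [-3.1, 7.3, 7.3]
gripper_width: 0.258
```

Emit:
play_rows --pt "0 -2 0 0 1" --pt "0 -4 0 0 1" --pt "0 -4 0 0 1"

```text
time: 12.48
tool_pos: [0.4966, -0.0281, 0.0403]
tool_rot: [-0.028, -0.707, -0.028, 0.707]
contact_force: [-3.2, -0.9, 5.6]
gripper_width: 0.257
```

Emit:
play_rows --pt "0 0 0 0 -1" --pt "0 0 0 0 -1" --pt "0 0 0 0 -1" --pt "0 0 0 0 -1" --pt "0 0 0 0 -1"

```text
time: 13.1
tool_pos: [0.4966, -0.0285, 0.0398]
tool_rot: [-0.028, -0.707, -0.028, 0.707]
contact_force: [0.4, -0.2, 0.0]
gripper_width: 1.005
```

```bash
python3 - <<'E'
from h import *
np.set_printoptions(precision=3,suppress=True)
f=manip.grab_frame("wrist");p=cloud(f).reshape(-1,3)
q=(abs(p[:,2]-.108)<.003)&(abs(p[:,0]-.497)<.016)&(abs(p[:,1]+.028)<.02);print("knob",p[q].mean(0),p[q].min(0),p[q].max(0))
q=(abs(p[:,2]-.087)<.003)&(abs(p[:,0]-.547)<.02)&(abs(p[:,1]+.024)<.02);print("housing",p[q].mean(0))
E
python3 go.py
```

```text
knob [ 0.497 -0.028  0.108] [ 0.485 -0.039  0.105] [ 0.506 -0.017  0.11 ]
housing [ 0.545 -0.024  0.088]
{'time': 13.15, 'tool_pos': [0.4966, -0.0285, 0.0398], 'tool_rot': [0.0278, 0.7066, 0.0278, -0.7065], 'contact_force': [-0.1758, 0.3457, 0.9492], 'gripper_width': 0.9985, 'joint_pos': [-0.2071, -0.1052, 2.0375, 0.0001, 1.2092, 1.2849]}
yaw tool y -1.492085770859195
rail dir in tool [ 0. -1.  0.] F along rail 0.3585062384592569
```

The carriage is seated. It is neutral at tool y≈-0.028, it held -11 N statically (-14.8 N peak) pushed towards the saw and +7.3 N pulled back without moving off, and the knob stayed put on release. Next I'll lift off, shut the fingers and go to the robot side of the plate.

Emit:
play_rows --pt "-50 0 0 0 -1" --pt "-100 0 0 0 -1" --pt "-130 0 0 0 1" --pt "-130 0 -25 0 1" --pt "-120 0 -50 0 1" --pt "-100 0 -58 0 1" --pt "-80 0 -58 0 1" --pt "-71 0 -58 0 1"

```text
time: 14.15
tool_pos: [0.5521, -0.0237, 0.1077]
tool_rot: [-0.027, -0.705, -0.028, 0.708]
contact_force: [-0.7, 0.4, -0.4]
gripper_width: -0.004
```

```bash
python3 - <<'E'
from h import *
np.set_printoptions(precision=4,suppress=True)
c,s=np.cos(.079),np.sin(.079)
for n in("top","scene","wrist"):
    f=manip.grab_frame(n);p=cloud(f).reshape(-1,3)
    if n=="wrist":save("w5.png",f["img"])
    h=np.array([.497+.088*c,-.028+.088*s])
    L=(p[:,0]-h[0])*c+(p[:,1]-h[1])*s; V=-(p[:,0]-h[0])*s+(p[:,1]-h[1])*c
    q=(abs(L-.04)<.06)&(abs(V)<.045)&(p[:,2]>.085)&(p[:,2]<.2); X=np.c_[L,V,p[:,2]][q]
    print(n,len(X)); 
    for z in np.arange(.09,.2,.01):
        k=abs(X[:,2]-z)<.004
        if k.sum()>3: print(z.round(2),k.sum(),np.percentile(X[k,0],[5,50,95]),np.percentile(X[k,1],[5,95]))
E
python3 go.py
```

```text
top 0
scene 484
0.09 39 [0.0034 0.0156 0.0377] [-0.0287  0.0242]
0.1 38 [0.0064 0.0185 0.0387] [-0.0284  0.024 ]
0.11 44 [0.008  0.0214 0.0426] [-0.029   0.0242]
0.12 45 [0.0111 0.0261 0.0445] [-0.0281  0.0243]
0.13 45 [0.0133 0.0263 0.0476] [-0.0273  0.0242]
0.14 47 [0.0161 0.0285 0.0506] [-0.0282  0.0242]
0.15 46 [0.0192 0.0319 0.052 ] [-0.0251  0.0241]
0.16 51 [0.0205 0.0254 0.0449] [-0.0285  0.0264]
0.17 10 [0.0206 0.0219 0.0232] [-0.0172  0.0184]
0.19 6 [-0.0199 -0.0192 -0.0186] [-0.0106  0.0212]
wrist 5232
0.09 116 [-0.0012 -0.001   0.0365] [-0.0234  0.0242]
0.1 150 [0.0012 0.0032 0.0384] [-0.0237  0.0242]
0.11 157 [0.0048 0.0052 0.0404] [-0.0225  0.0243]
0.12 227 [0.0066 0.0083 0.0431] [-0.0238  0.0243]
0.13 221 [0.0097 0.0228 0.0462] [-0.0211  0.0244]
0.14 263 [0.0124 0.0241 0.0489] [-0.0213  0.0244]
0.15 422 [0.0148 0.016  0.0514] [-0.0224  0.0244]
0.16 1023 [0.0169 0.0343 0.053 ] [-0.0167  0.028 ]
0.17 1231 [0.0196 0.0214 0.0234] [-0.0249  0.0255]
0.19 214 [-0.02   -0.019  -0.0184] [-0.0109  0.012 ]
0.2 316 [-0.02   -0.0196 -0.0184] [-0.0285  0.0292]
{'time': 14.3, 'tool_pos': [0.5534, -0.0239, 0.1099], 'tool_rot': [-0.0277, -0.706, -0.0279, 0.7071], 'contact_force': [0.6279, -0.0663, 0.5288], 'gripper_width': 0.002, 'joint_pos': [-0.1775, -0.0483, 1.8575, -0.0, 1.3341, 1.3147]}
yaw tool y -1.4921339214761962
rail dir in tool [ 0. -1.  0.] F along rail -0.11561058426859294
```

View pics/w5.png

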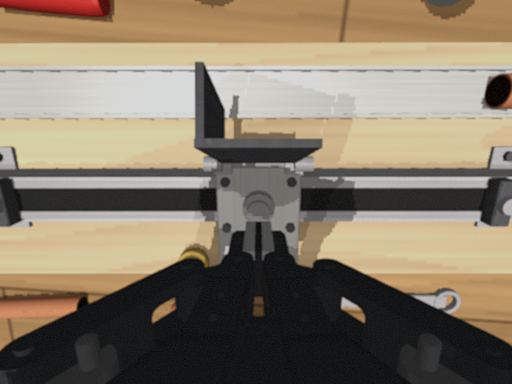

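The wrist view shows the plate upright at about 1.32 rad with its top edge at z≈0.168. The skirt is on the saw side pointing away from the robot, and the closed fingers are centred in front of the plate at (258,250). Now I'll sweep it over.

Emit:
play_rows --pt "0 0 -20 0 1" --pt "0 0 -35 0 1" --pt "1 0 -45 0 1" --pt "3 0 -53 0 1" --pt "6 0 -58 0 1" --pt "9 0 -63 0 1" --pt "9 0 -63 0 1"

```text
time: 15.18
tool_pos: [0.6178, -0.0189, 0.1017]
tool_rot: [0.028, 0.707, 0.028, -0.706]
contact_force: [-0.3, -0.9, 0.5]
gripper_width: 0.001
```

```bash
python3 - <<'E'
from h import *
np.set_printoptions(precision=4,suppress=True)
c,s=np.cos(.079),np.sin(.079)
for n in("scene","wrist"):
    f=manip.grab_frame(n);p=cloud(f).reshape(-1,3)
    h=np.array([.497+.088*c,-.028+.088*s])
    L=(p[:,0]-h[0])*c+(p[:,1]-h[1])*s; V=-(p[:,0]-h[0])*s+(p[:,1]-h[1])*c
    q=(abs(L-.045)<.06)&(V<-.013)&(V>-.03)&(p[:,2]>.085)&(p[:,2]<.2); X=np.c_[L,V,p[:,2]][q]
    for z in np.arange(.09,.2,.01):
        k=abs(X[:,2]-z)<.004
        if k.sum()>3: print(n,z.round(2),k.sum(),np.percentile(X[k,0],[5,50,95]))
    q=(abs(p[:,2]-.108)<.003)&(abs(p[:,0]-.497)<.016)&(abs(p[:,1]+.028)<.02);print("knob",p[q].mean(0))
E
python3 go.py
```

```text
scene 0.09 13 [0.0056 0.0087 0.0125]
scene 0.1 14 [0.0126 0.0163 0.0193]
scene 0.11 9 [0.0216 0.0234 0.0279]
scene 0.12 15 [0.0269 0.0294 0.034 ]
scene 0.13 15 [0.034  0.0367 0.0408]
scene 0.14 14 [0.0413 0.0443 0.0481]
scene 0.15 32 [0.0319 0.0513 0.0542]
scene 0.18 5 [0.0401 0.0431 0.0453]
scene 0.19 37 [0.0248 0.0365 0.0453]
scene 0.2 9 [0.0255 0.0421 0.0469]
knob [ 0.4965 -0.0299  0.1063]
wrist 0.09 17 [0.0049 0.0073 0.0079]
wrist 0.1 23 [0.0118 0.0142 0.015 ]
wrist 0.11 44 [0.0186 0.0208 0.0228]
wrist 0.12 69 [0.0249 0.0281 0.0301]
wrist 0.13 86 [0.0328 0.0347 0.0374]
wrist 0.14 121 [0.0391 0.0419 0.0444]
wrist 0.15 350 [0.0468 0.052  0.0544]
wrist 0.16 13 [0.0395 0.0399 0.0403]
wrist 0.17 13 [0.0394 0.0398 0.0403]
wrist 0.18 28 [0.0393 0.0397 0.0446]
wrist 0.19 426 [0.0396 0.0447 0.0466]
wrist 0.2 850 [0.0256 0.0363 0.045 ]
knob [nan nan nan]
{'time': 15.275, 'tool_pos': [0.6177, -0.019, 0.1021], 'tool_rot': [0.0279, 0.707, 0.0278, -0.7061], 'contact_force': [0.5401, 0.4277, -0.6827], 'gripper_width': 0.0008, 'joint_pos': [-0.1512, 0.107, 1.7125, 0.0002, 1.3207, 1.3408]}
yaw tool y -1.4919778455703419
rail dir in tool [-0. -1.  0.] F along rail 0.3837531374224001<stdin>:12: RuntimeWarning: Mean of empty slice.
  ret = um.true_divide(
```

The plate is at about 0.95 rad and folding as planned. I'll follow the arc down.

Emit:
play_rows --pt "4 0 -5 0 1" --pt "7 0 -10 0 1" --pt "15 0 -18 0 1" --pt "25 0 -25 0 1" --pt "36 0 -30 0 1" --pt "47 0 -34 0 1" --pt "57 0 -36 0 1" --pt "60 0 -36 0 1"

```text
time: 16.27
tool_pos: [0.653, -0.0161, 0.0408]
tool_rot: [-0.028, -0.706, -0.028, 0.707]
contact_force: [-0.1, -0.1, 1.4]
gripper_width: 0.001
```

Emit:
play_rows --pt "2 0 0 0 1" --pt "3 0 0 0 1"

```text
time: 16.52
tool_pos: [0.6531, -0.0161, 0.039]
tool_rot: [0.028, 0.707, 0.028, -0.707]
contact_force: [-0.7, 0.2, 2.3]
gripper_width: 0.0
```

Emit:
play_rows --pt "1 0 0 0 1" --pt "2 0 0 0 1"

```text
time: 16.77
tool_pos: [0.6531, -0.0162, 0.0384]
tool_rot: [-0.028, -0.706, -0.028, 0.707]
contact_force: [-6.2, 0.4, 10.5]
gripper_width: 0.004
```

```bash
cat > pl.py <<'E'
from h import *
np.set_printoptions(precision=4,suppress=True)
c,s=np.cos(.079),np.sin(.079)
h=np.array([.497+.088*c,-.028+.088*s])
for n in("scene","wrist","top"):
    f=manip.grab_frame(n);save(f"p_{n}_{manip.state()['time']:.2f}.png",f["img"],1.5);p=cloud(f).reshape(-1,3)
    L=(p[:,0]-h[0])*c+(p[:,1]-h[1])*s; V=-(p[:,0]-h[0])*s+(p[:,1]-h[1])*c
    for a in np.arange(.005,.1,.02):
        k=(abs(L-a)<.005)&(abs(abs(V)-.018)<.006)&(p[:,2]>.055)&(p[:,2]<.13)
        if k.sum()>3: print(n,"L",a.round(3),k.sum(),np.percentile(p[k,2],[10,50,90]))
    q=(abs(p[:,2]-.108)<.004)&(abs(p[:,0]-.497)<.016)&(abs(p[:,1]+.028)<.02)
    if q.sum()>5:print("knob",p[q].mean(0),p[q].min(0),p[q].max(0))
E
python3 pl.py;python3 go.py
```

```text
scene L 0.005 42 [0.0728 0.0749 0.0769]
scene L 0.025 33 [0.0724 0.0745 0.0758]
scene L 0.045 13 [0.0728 0.0742 0.0765]
scene L 0.065 32 [0.0734 0.0754 0.1284]
scene L 0.085 47 [0.0728 0.0751 0.1221]
knob [ 0.4963 -0.0301  0.1054] [ 0.4874 -0.0382  0.1041] [ 0.5056 -0.0202  0.1077]
wrist L 0.065 468 [0.0766 0.0773 0.078 ]
wrist L 0.085 1097 [0.0766 0.0776 0.1279]
top L 0.065 20 [0.0741 0.0749 0.0761]
{'time': 16.925, 'tool_pos': [0.6531, -0.0161, 0.0384], 'tool_rot': [-0.0279, -0.7065, -0.0279, 0.7066], 'contact_force': [-4.5261, 0.6719, 7.5826], 'gripper_width': -0.0, 'joint_pos': [-0.1385, 0.2537, 1.6603, -0.0001, 1.2278, 1.3535]}
yaw tool y -1.491896152101117
rail dir in tool [-0. -1.  0.] F along rail 1.0270140625234834
```

Emit:
play_rows --pt "1 0 0 0 1" --pt "2 0 0 0 1"

```text
time: 17.18
tool_pos: [0.6532, -0.0163, 0.0382]
tool_rot: [-0.028, -0.706, -0.028, 0.707]
contact_force: [-9.8, 0.7, 18.8]
gripper_width: -0.004
```

Emit:
play_rows --pt "-20 0 0 0 1" --pt "-60 0 0 0 1" --pt "-110 0 20 0 1" --pt "-130 0 80 0 1" --pt "-130 0 140 0 1" --pt "-130 0 200 0 1" --pt "-130 0 240 0 1" --pt "-130 0 240 0 1"

```text
time: 18.18
tool_pos: [0.4126, -0.0352, 0.1651]
tool_rot: [0.028, 0.707, 0.027, -0.706]
contact_force: [1.4, 0.5, -0.5]
gripper_width: 0.004
```

```bash
python3 pl.py;python3 go.py; python3 - <<'E'
import glob,cv2,numpy as np
s=sorted(glob.glob("pics/p_scene*"))[-1];w=sorted(glob.glob("pics/p_wrist*"))[-1]
cv2.imwrite("pics/fin.png",np.vstack([np.hstack([cv2.resize(cv2.imread(x),(400,300)) for x in(s,w)])]))
E
```

```text
scene L 0.005 43 [0.0719 0.075  0.0776]
scene L 0.025 38 [0.0726 0.0749 0.076 ]
scene L 0.045 44 [0.0732 0.0744 0.0758]
scene L 0.065 42 [0.0732 0.0743 0.0759]
scene L 0.085 43 [0.0731 0.0747 0.0758]
knob [ 0.4961 -0.03    0.1056] [ 0.487  -0.0395  0.1041] [ 0.5065 -0.0204  0.1081]
knob [ 0.4948 -0.0286  0.1075] [ 0.4838 -0.0401  0.104 ] [ 0.5058 -0.0177  0.1106]
top L 0.005 37 [0.074  0.0759 0.0795]
top L 0.025 41 [0.0743 0.0762 0.079 ]
top L 0.045 42 [0.0742 0.0759 0.0778]
top L 0.065 42 [0.0738 0.0758 0.0787]
top L 0.085 41 [0.0749 0.0768 0.078 ]
knob [ 0.4969 -0.0294  0.1067] [ 0.4868 -0.0389  0.104 ] [ 0.507  -0.0187  0.1097]
{'time': 18.325, 'tool_pos': [0.4148, -0.0352, 0.1656], 'tool_rot': [0.028, 0.7072, 0.0277, -0.7059], 'contact_force': [-0.0236, -0.6164, 0.6103], 'gripper_width': 0.0023, 'joint_pos': [-0.264, -0.4705, 2.1069, 0.0001, 1.5033, 1.2281]}
yaw tool y -1.4920543616181214
rail dir in tool [-0.001 -1.     0.   ] F along rail -0.612661158771769
```

View pics/fin.png

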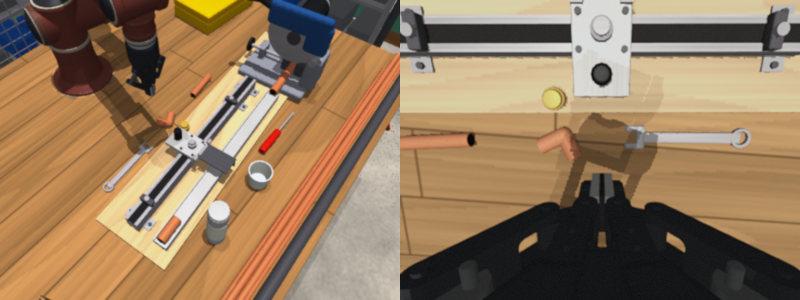

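The final view shows the plate flat over the channel, the carriage where it seated, the loose items in their places and the arm clear.

```bash
python3 -c "
from plant import manip; print(manip.job_done())"
```

```text
the job is handed in; nothing more can be done
None
```

The carriage is seated in its notch and the stop plate is folded down flat. I handed the job in at about 18 s of the 64 s allowed.

- **Carriage:** I gripped the knob and slid the carriage about 134 mm towards the saw, at about 24 mm/s with a 6–7 N push. The force fell to 2 N as the detent dropped. In the notch it resisted 14.8 N pushed forward and 7.3 N pulled back without climbing out, and the force was near zero at rest. On release the knob stayed put, and it was still in the same place to within about 1 mm after the plate was folded. I inferred the seating from those forces and did not re-feel it after folding.
- **Plate:** I folded it from about 1.3 rad with the closed fingers and pressed it against its stop at 19 N, where it moved no further. Its upper face then measured 74–77 mm above the bench along its whole length, against 76 mm expected.
- **Surroundings:** In the last views the loose fittings and tools looked undisturbed. I checked this by eye only. The arm is clear and touching nothing.

**Fault found:** the reported fingertip height did not agree with the cameras. The real fingertips sit about 40 mm higher than the state says. Because of this my first grip closed on air above the knob without touching it. I corrected for the offset from then on.

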